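# Set the adjusting nut on a training spindle

### The arm

A 7-joint arm with a two-finger parallel gripper is mounted at the origin on the work surface. World frame = base frame: x ahead of the robot, y to its left, z up, the work surface at z = 0. Lengths are in m, angles in rad, forces in N, time in s.
With the tool pointing down it reaches from about 0.425 to 0.8 m from the base axis. Payload 8.3 kg.
Tool frame: the origin (TCP) lies at the very end of the fingers, on their centre line; the grasp point (between the pads) lies r.grip_depth behind it (r.grip_depth is the distance from the TCP to the grasp point, in m); z points along the fingers, x is the direction in which the jaws open and shut, and the axes are right-handed (so a half turn about z gives the same grasp; the last joint's range is limited). The gripper opens to 85 mm and grips with 20 to 120 N. Pads are 22 mm wide; open, the fingers measure 114 mm over their backs; the gripper's body (76 mm by 85 mm) begins 54 mm behind the grasp point. The pads swing forward as they close: fully open they stand 13 mm farther back than shut.
Start: joints at [1.132, 0.383, 0.016, 1.37, -0.006, 1.388, -0.046], TCP at [0.229, -0.581, 0.231] pointing down, gripper open.
Joint ranges: [-2.95, 2.95], [-0.25, 2.06], [-1.52, 1.56], [0.18, 2.33], [-1.44, 4.58], [0.02, 2.06], [-3.01, 3.01]. Speed limits (rad/s): [2.39, 2.39, 3.01, 3.01, 3.14, 3.14, 3.14].

### API

Orientations are given as a unit quaternion [w, x, y, z].
In Python, from rig import r gives the robot as it stands. The module is installed in compiled form; this text tells all that it offers.
- The arm moves only by the shell command python3 -m inch 'ROWS' [FORCE]. ROWS is JSON, a list of rows, each a list of 3 entries, a list of its own where there are three numbers: the turn, a rotation vector about the tool's x, y, z in rad, then the shift along the tool's x, y, z in mm, then the closure, from 0 (fully open) to 1 (shut). In form: [[[rx, ry, rz], [x, y, z], hand], ...]. A call has 1 to 8 rows; each row shifts and turns the commanded pose from where the row before left it, along the tool's axes as they then stand; what a row does not reach is not made up. A row lasts 1/12 s, in which the tool goes at most 41.7 mm and 7.16 degrees, less where a joint would pass 70% of its speed; a pose out of reach is approached as far as the arm can. A call is refused whole if a number of a shift passes 41.7 or a number of a turn 0.125, either way. A call with a gripper value outside its range is refused whole. The fingers move at their own pace and stop on an object; FORCE is the grip in N (left out, the last holds). Time passes only in rows, so rows that do not move let the fingers close. It gives the time, the measured TCP pose, the force and the opening at its end, in the units of the state.
- r.sense(): the state, without advancing time (a new reading comes with each control period).
- r.read_camera(name): name is "scene" or "top" or "wrist"; returns a dict with "image" (384x512x3 uint8, red, green, blue), "fx", "fy", "cx", "cy" (pixels), "dist_coeffs" ([k1, k2, p1, p2, k3] as OpenCV has them; the pictures are not rectified), "xyz" and "orientation" of the camera in the world. Camera axes: x right, y down, z forward; pixel columns grow to the right and rows downward; lengths in m; the calibration is good to about 2 mm. A picture is of the moment at which its call begins. There is no depth.
- r.job_done(): hands the job in, once; it reports no verdict.
The state is a dict: "time": time; "qpos": joint angles; "joint_velocities": joint speeds; "tau": joint torques, N m; "eef_pos": TCP position; "tcp_rot": TCP orientation; "wrist_force": force on the tool from outside, world axes, zero at the start; "ft_torque": the same for the moment, N m; "grip_width": opening from 0.0 (shut) to 1.0 (fully open).
Only numpy, scipy, OpenCV 4.12 (cv2) and the standard library are available. Lean on these libraries where they do the work, as an engineer would, in place of code of your own. Each camera call takes 0.05 s, during which the arm holds its last target. There are 200 camera calls.

### The job

Pull the tray out of the low bench cabinet to its stop. Then screw the knurled nut on the spindle down (clockwise, ordinary right-hand thread) until it bottoms out, back it off a quarter turn for running clearance, and hold it: finish with the nut still gripped at that setting, the tray still out and the tools lying around left where they are.

Things in the scene. Friction and masses are not known exactly. Their poses are not given: they have to be found in the camera images.
- cabinet: Low grey sheet-metal cabinet fixed on the table, 260 deep (x) x 260 wide (y) x 150 mm high. Origin on the table below the middle of its carcass front; z up, x into the cabinet; the tray slides out along its -x, roughly towards the robot. The spindle with the nut stands on the tray, under the roof until the tray is out; at the stop its axis is 100 mm in front of the carcass.
- drawer (a joint): How far the tray is pulled out, m: 0 shut, 0.17 at its stop. It may start slightly open. It slides with about 4 N of friction and stays where it is left.
- drawer_handle (a point): Middle of the tray's bar handle: a round steel bar 10 mm thick and 110 mm long, parallel to the cabinet's y, 112 mm above the table (38 mm below the cabinet's top), standing 42 mm clear (centre line) of the flat tray front. The tray front panel is 15 mm thick, 254 wide, its top edge 131 mm above the table. Axes as the cabinet's.
- nut: Round knurled steel nut, 46 mm diameter, 26 mm high, dark slots on its top, on the threaded end of an upright steel spindle on the tray. Origin at its centre on the vertical axis: 105 mm above the table when bottomed, rising 5 mm per turn as it is unscrewed; its x axis turns with it. Above it the 20 mm thread ends 126 mm above the table.
- seat (a point): Top of the spindle's neck, on its axis, 92 mm above the table: the nut bottoms on it. The neck is 36 mm in diameter and 38 mm long; below it is a wider hub (76 mm diameter, top 54 mm above the table). Fixed to the tray; axes as the cabinet's.
- nut_turn (a joint): Angle of the nut from its bottomed position, rad: 0 = bottomed against the neck (hard stop); grows as the nut is unscrewed (anticlockwise seen from above). Starts 1.8 to 3.6 rad unscrewed; it turns stiffly (about 0.12 N m) and stays where it is left.
- case: Shut blue plastic instrument case, 160 x 90 x 37 mm, loose on the table beside the cabinet; not to be moved. Origin under its centre.
- square: Loose steel try square on the table: stock 100 x 18 x 16 mm, blade 130 mm; not to be moved. Origin under the middle of the stock.
- caliper: Loose steel slide caliper lying on the table, beam 200 mm, 10 mm high; not to be moved. Origin under the middle of the beam.
- tape: Yellow and black tape-measure case, 66 x 34 x 60 mm, loose on the table beside the tray's path; not to be moved. Origin under its centre.

How it is judged:
On the way, in this order (a step that is already met when the one before it is completed fails the run):
1. the tray is pulled out to its stop (within 8 mm) (value of joint drawer above 0.162 m), for 0.2 s.
2. the nut is bottomed out (within 0.07 rad) with the tray out (value of joint nut_turn below 0.07 rad and value of joint drawer above 0.145 m), for 0.2 s.
At the end, for the whole second after the job is handed in: After bottoming, the nut stands backed off a quarter turn (1.57 rad, +-0.26) and still, gripped by the fingers (contact force above 3 N); the tray is still out (within 25 mm of its stop) and case, square, caliper and tape lie within 30 mm of where they were (value of joint nut_turn between 1.31 and 1.83 rad and velocity of joint nut_turn between -0.1 and 0.1 rad/s and contact force between the fingers and nut above 3 N and value of joint drawer above 0.145 m and distance of each of case, square, caliper, tape from where it was at the start of the episode below 0.03 m); the arm keeps its last pose, push and grip.
It fails at once if a bystander (case, square, caliper, tape) was shoved more than 30 mm (distance of any of case, square, caliper, tape from where it was at the start of the episode above 0.03 m).
It also fails if it takes over 59 s, if anything falls off the work surface, if the arm or the gripper's body presses on something with over 40 N, if the wrist force passes 120 N, or if a joint passes its speed limit or range.

## Working session

There is one attempt and no reset: what is moved stays moved. The work goes in short steps, Python scripts to look and compute and a shell command to move; the robot and the scene stay as the last step left them, time stands still between calls to the robot, and variables do not carry over. Pictures are saved under pics/ and viewed, about 8 in all and at most 12, crops included, and the job is handed in when it is done.

```bash
mkdir -p pics; cat > h.py <<'E'
import numpy as np, cv2
from scipy.spatial.transform import Rotation as R
from rig import r
def q2R(q): return R.from_quat([q[1],q[2],q[3],q[0]])
def snap(n,f):
    c=r.read_camera(n); cv2.imwrite('pics/'+f,c['image'][:,:,::-1]); 
    np.savez('pics/'+f+'.npz',**{k:np.array(v) for k,v in c.items() if k!='image'}); return c
def K(c): return np.array([[c['fx'],0,c['cx']],[0,c['fy'],c['cy']],[0,0,1]],float)
def px2w(c,uv,z):
    p=cv2.undistortPoints(np.array([[uv]],float),K(c),np.array(c['dist_coeffs'],float))[0,0]
    d=q2R(c['orientation']).apply([p[0],p[1],1]); o=np.array(c['xyz']); return o+d*(z-o[2])/d[2]
def w2px(c,P):
    M=q2R(c['orientation']).inv(); P=np.atleast_2d(P).astype(float)
    pc=M.apply(P-np.array(c['xyz'])); return cv2.projectPoints(pc,np.zeros(3),np.zeros(3),K(c),np.array(c['dist_coeffs'],float))[0][:,0]
def load(f): return dict(np.load('pics/'+f+'.npz'))
E
python3 - <<'E'
from h import *
a=snap('scene','s0.png'); b=snap('top','t0.png')
for c in(a,b): print(c['xyz'],q2R(c['orientation']).as_matrix().round(2).tolist(),c['fx'])
print(r.sense(), r.grip_depth)
E
```

```text
[0.57342801 0.37371862 1.23851771] [[-1.0, -0.1, 0.02], [-0.1, 0.95, -0.3], [0.01, -0.3, -0.95]] 455.2970661693381
[5.37664624e-01 1.26014337e-03 1.27688855e+00] [[0.01, -1.0, 0.06], [-1.0, -0.01, -0.02], [0.02, -0.06, -1.0]] 484.4757401286588
{'time': 0.1, 'qpos': array([ 1.13213357,  0.38413965,  0.01636004,  1.37104335, -0.00627042,
        1.38818519, -0.04646871]), 'joint_velocities': array([ 3.03004256e-04, -8.15252552e-04, -8.15477197e-04, -4.22183195e-03,
       -3.47803376e-04, -7.25971911e-04, -3.80117346e-05]), 'tau': array([ 2.00124159e-03, -6.29126000e+01,  8.47063847e-01, -3.72756350e+01,
        1.67590968e-02,  1.04103953e-02,  9.57360953e-05]), 'eef_pos': array([ 0.22923423, -0.58096437,  0.23039032]), 'tcp_rot': array([-4.65877962e-04,  8.26766966e-01, -5.62543901e-01, -7.26368338e-04]), 'wrist_force': array([-0.81201954, -0.38460435, -1.03266223]), 'ft_torque': array([ 0.02494477, -0.00480478, -0.03702212]), 'grip_width': 0.9969780212161726} 0.0187
```

View pics/t0.png

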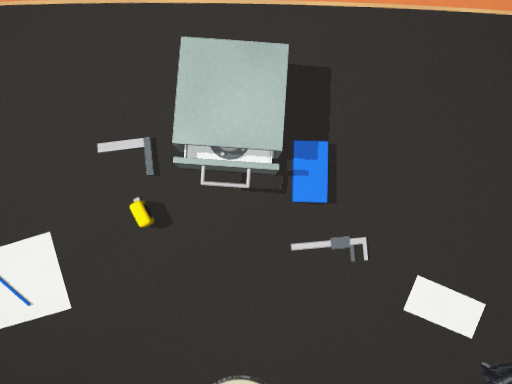

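View pics/s0.png

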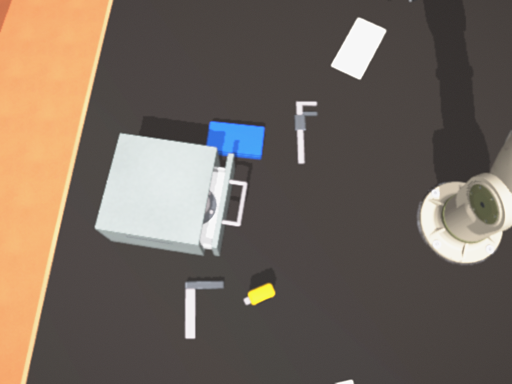

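Top view: roof corners are about (182,38), (288,44), (284,151), (174,148). The handle bar runs (202,184)–(249,187), the panel's front edge is near row 160–170, and the nut shows partly at (230,150). Tape is at (142,213), case (310,171), caliper (330,243).

```bash
python3 - <<'E'
from h import *
c=load('t0.png'); s=load('s0.png')
P=lambda c,u,z:print(u,z,px2w(c,u,z).round(4)[:2])
for u in[(182,38),(288,44),(284,151),(174,148)]:P(c,u,.15)
for u in[(202,184),(249,187)]:P(c,u,.112)
for u in[(173,163),(279,170)]:P(c,u,.131)
for u in[(142,213)]:P(c,u,.06)
for u in[(293,202),(327,202)]:P(c,u,.037)
P(c,(293,247),.01);P(c,(340,242),.01)
for u in[(245,182),(239,225)]:P(s,u,.112)
i=cv2.imread('pics/t0.png')[120:220,150:310]; cv2.imwrite('pics/t0c.png',cv2.resize(i,None,fx=5,fy=5,interpolation=cv2.INTER_CUBIC))
E
```

```text
(182, 38) 0.15 [0.9657 0.1462]
(288, 44) 0.15 [ 0.9544 -0.1082]
(284, 151) 0.15 [ 0.6949 -0.0991]
(174, 148) 0.15 [0.6991 0.1588]
(202, 184) 0.112 [0.6179 0.0949]
(249, 187) 0.112 [ 0.6118 -0.0183]
(173, 163) 0.131 [0.6659 0.1631]
(279, 170) 0.131 [ 0.6518 -0.089 ]
(142, 213) 0.06 [0.547  0.2491]
(293, 202) 0.037 [ 0.5791 -0.1329]
(327, 202) 0.037 [ 0.5798 -0.2209]
(293, 247) 0.01 [ 0.4623 -0.1364]
(340, 242) 0.01 [ 0.4759 -0.2604]
(245, 182) 0.112 [ 0.6137 -0.0159]
(239, 225) 0.112 [0.6171 0.1007]
```

View pics/t0c.png

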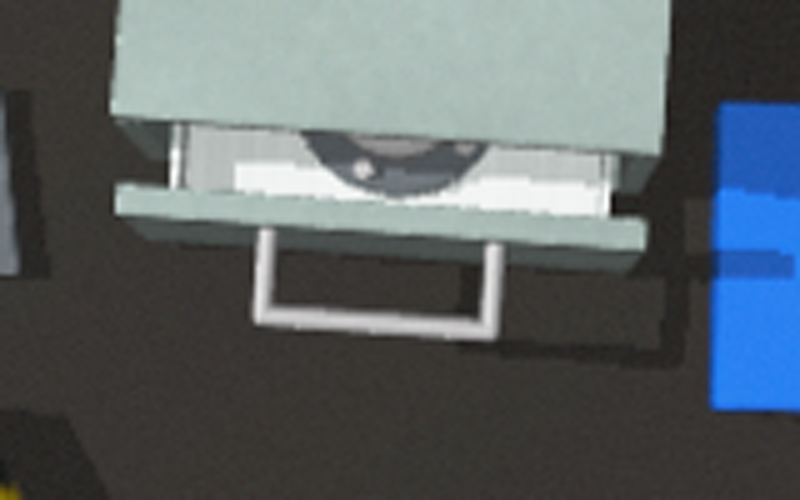

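```bash
python3 -m inch '[[[0,0,-0.06],[0,-25,0],0.5],[[0,0,-0.06],[0,-37,0],0.5],[[0,0,-0.06],[0,-37,0],0.5],[[0,0,-0.06],[0,-37,0],0.5],[[0,0,-0.06],[0,-37,0],0.5],[[0,0,-0.06],[0,-37,0],0.5],[[0,0,-0.06],[0,-37,0],0.5],[[0,0,-0.06],[0,-37,0],0.5]]' 40
python3 -m inch '[[[0,0,-0.06],[0,-37,0],0.5],[[0,0,-0.06],[0,-37,0],0.5],[[0,0,-0.06],[0,-37,0],0.5],[[0,0,-0.06],[0,-37,0],0.5],[[0,0,-0.06],[0,-37,0],0.5],[[0,0,-0.06],[0,-37,0],0.5],[[0,0,-0.06],[0,-37,0],0.5],[[0,0,-0.06],[0,-37,0],0.5]]'
python3 -m inch '[[[0,0,-0.06],[0,-37,0],0.5],[[0,0,-0.06],[0,-37,0],0.5],[[0,0,-0.06],[0,-30,0],0.5],[[0,0,0],[0,0,0],0.5],[[0,0,0],[0,0,0],0.5]]'
cat >> h.py <<'E'
def rel(xyz,yaw):
    "shift (tool axes, mm) and turn about tool z to reach TCP xyz with tool x at world yaw (mod pi), pointing down"
    s=r.sense(); Q=q2R(s['tcp_rot']); m=Q.as_matrix()
    d=Q.inv().apply(np.array(xyz)-s['eef_pos'])*1000
    y=np.arctan2(m[1,0],m[0,0]); t=(yaw-y+np.pi/2)%np.pi-np.pi/2
    print('t',round(s['time'],2),'eef',s['eef_pos'].round(4),'yaw',round(y,4),'tilt',m[:2,2].round(4),'grip',round(s['grip_width'],3),'F',s['wrist_force'].round(1),'T',s['ft_torque'].round(2),'j7',s['qpos'][6].round(3)); print('shift',d.round(1),'rz',round(-t,3))
E
python3 - <<'E'
from h import *
rel([.615,.04,.093],-.056)
snap('wrist','w0.png')
E
```

```text
time: 0.77
eef_pos: [0.4637, -0.4223, 0.2306]
tcp_rot: [-0.0, 0.937, -0.349, -0.0]
wrist_force: [0.4, -0.2, -0.2]
grip_width: 0.5
time: 1.43
eef_pos: [0.6048, -0.1653, 0.2306]
tcp_rot: [-0.0, 0.993, -0.116, -0.0]
wrist_force: [-0.1, -0.1, -0.7]
grip_width: 0.495
time: 1.85
eef_pos: [0.6229, -0.0616, 0.2309]
tcp_rot: [-0.001, 1.0, -0.025, -0.0]
wrist_force: [0.4, -0.8, -0.3]
grip_width: 0.5
t 1.85 eef [ 0.6229 -0.0616  0.2309] yaw -0.0499 tilt [-0.0007  0.0012] grip 0.5 F [ 0.4 -0.8 -0.3] T [-0.05 -0.03 -0.02] j7 -0.123
shift [ -12.8 -100.9  138.1] rz 0.006
```

View pics/w0.png

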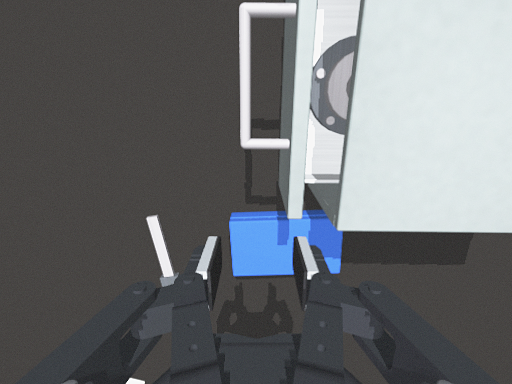

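Wrist view: the handle bar runs (246,10)–(246,143) and is parallel to the tool y. The finger pads are at columns ~208 and ~305.

```bash
python3 - <<'E'
from h import *
c=load('w0.png')
for u in[(246,10),(246,143)]: print(px2w(c,u,.112).round(4))
for u in[(358,15),(337,229)]: print(px2w(c,u,.15).round(4))
print(px2w(c,(299,8),.131),px2w(c,(290,217),.131))
E
```

```text
[0.6224 0.0946 0.112 ]
[ 0.6155 -0.0148  0.112 ]
[0.703  0.0768 0.15  ]
[ 0.6966 -0.0927  0.15  ]
[0.66371594 0.08854065 0.131     ] [ 0.65543155 -0.08694703  0.131     ]
```

```bash
python3 -m inch '[[[0,0,0.006],[-4,-34,0],0.6],[[0,0,0],[-4,-34,0],0.6],[[0,0,0],[-3,-34,20],0.6],[[0,0,0],[0,0,38],0.6],[[0,0,0],[0,0,38],0.6],[[0,0,0],[0,0,30],0.6],[[0,0,0],[0,0,11],0.6],[[0,0,0],[0,0,0],0.6]]'
python3 - <<'E'
from h import *
rel([.617,.04,.093],-.057)
snap('wrist','w1.png')
E
```

```text
time: 2.57
eef_pos: [0.6159, 0.0352, 0.0909]
tcp_rot: [0.001, 0.999, -0.032, -0.003]
wrist_force: [0.0, -1.0, 0.7]
grip_width: 0.398
t 2.57 eef [0.6159 0.0352 0.0909] yaw -0.0639 tilt [-0.0064 -0.0011] grip 0.398 F [ 0.  -1.   0.7] T [ 0.01 -0.02 -0.01] j7 -0.342
shift [ 0.8 -4.8 -2.1] rz -0.007
```

View pics/w1.png

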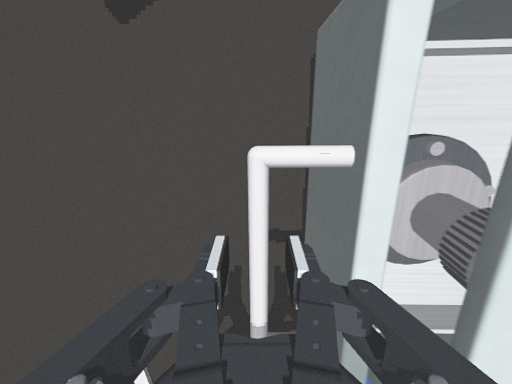

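The bar is centred between the pads. I'll close and pull.

```bash
python3 -m inch '[[[0,0,0],[0,0,0],1],[[0,0,0],[0,0,0],1],[[0,0,0],[0,0,0],1],[[0,0,0],[0,0,0],1],[[0,0,0],[0,0,0],1]]' 50
python3 -m inch '[[[0,0,0],[-5,0,0],1],[[0,0,0],[-10,0,0],1],[[0,0,0],[-15,0,0],1],[[0,0,0],[-15,0,0],1],[[0,0,0],[-15,0,0],1],[[0,0,0],[-15,0,0],1],[[0,0,0],[-15,0,0],1],[[0,0,0],[-10,0,0],1]]'
python3 -m inch '[[[0,0,0],[-10,0,0],1],[[0,0,0],[-10,0,0],1],[[0,0,0],[-5,0,0],1],[[0,0,0],[-4,0,0],1],[[0,0,0],[0,0,0],1],[[0,0,0],[0,0,0],1]]'
python3 - <<'E'
from h import *
rel([.476,.048,.091],-.057)
E
```

```text
time: 3.03
eef_pos: [0.6193, 0.0374, 0.0969]
tcp_rot: [0.0, 1.0, -0.031, 0.002]
wrist_force: [-2.5, -1.1, 7.1]
grip_width: 0.097
time: 3.7
eef_pos: [0.5196, 0.0432, 0.0969]
tcp_rot: [0.0, 1.0, -0.031, 0.003]
wrist_force: [4.5, -2.5, 5.9]
grip_width: 0.094
time: 4.2
eef_pos: [0.4907, 0.0449, 0.0969]
tcp_rot: [0.001, 1.0, -0.031, 0.002]
wrist_force: [-2.5, -3.7, 12.7]
grip_width: 0.098
t 4.2 eef [0.4907 0.0449 0.0969] yaw -0.0616 tilt [ 0.0048 -0.0013] grip 0.098 F [-2.5 -3.7 12.7] T [-0.7   0.51  0.05] j7 -0.339
shift [-14.9  -2.2   5.8] rz -0.005
```

```bash
python3 -m inch '[[[0,0,0],[-4,0,0],1],[[0,0,0],[-4,0,0],1],[[0,0,0],[-3,0,0],1],[[0,0,0],[0,0,0],1],[[0,0,0],[0,0,0],1]]'
python3 -m inch '[[[0,0,0],[-3,0,0],1],[[0,0,0],[-2,0,0],1],[[0,0,0],[0,0,0],1],[[0,0,0],[0,0,0],1]]'
```

```text
time: 4.62
eef_pos: [0.4802, 0.0456, 0.0968]
tcp_rot: [0.0, 1.0, -0.031, 0.003]
wrist_force: [-0.7, -3.4, 11.1]
grip_width: 0.093
time: 4.95
eef_pos: [0.4762, 0.0458, 0.0969]
tcp_rot: [0.0, 1.0, -0.031, 0.004]
wrist_force: [4.5, -4.0, 6.3]
grip_width: 0.092
```

```bash
python3 -m inch '[[[0,0,0],[-3,0,0],1],[[0,0,0],[-2,0,0],1],[[0,0,0],[0,0,0],1],[[0,0,0],[0,0,0],1]]'
python3 -m inch '[[[0,0,0],[-3,0,0],1],[[0,0,0],[-2,0,0],1],[[0,0,0],[0,0,0],1],[[0,0,0],[0,0,0],1]]'
```

```text
time: 5.28
eef_pos: [0.4761, 0.0459, 0.0971]
tcp_rot: [-0.001, 0.999, -0.031, 0.009]
wrist_force: [30.7, -3.0, -18.0]
grip_width: 0.093
time: 5.62
eef_pos: [0.4759, 0.0459, 0.0974]
tcp_rot: [-0.002, 0.999, -0.032, 0.013]
wrist_force: [55.8, -4.1, -41.9]
grip_width: 0.092
```

At the stop: x holds at 0.476 while the force climbs to 56 N. I'll relieve the load, release and rise.

```bash
python3 -m inch '[[[0,0,0],[5,0,0],1],[[0,0,0],[3,0,0],1],[[0,0,0],[0,0,0],0.6],[[0,0,0],[0,0,0],0.6],[[0,0,0],[0,0,0],0.6],[[0,0,0],[0,0,-20],0.6],[[0,0,0],[0,0,-38],0.6],[[0,0,0],[0,0,-38],0.6]]'
python3 -m inch '[[[0,0,0],[30,18,-38],0.6],[[0,0,0],[36,18,0],0.6],[[0,0,0],[36,18,0],0.4],[[0,0,0],[25,16,0],0.2],[[0,0,0],[0,0,0],0],[[0,0,0],[0,0,0],0]]'
python3 - <<'E'
from h import *
rel([.603,.039,.09],-.0586)
snap('wrist','w2.png');snap('top','t2.png')
E
```

```text
time: 6.28
eef_pos: [0.4693, 0.0469, 0.1903]
tcp_rot: [-0.0, 1.0, -0.03, -0.002]
wrist_force: [1.3, -0.7, 0.7]
grip_width: 0.4
time: 6.78
eef_pos: [0.5882, -0.0282, 0.2198]
tcp_rot: [-0.0, 1.0, -0.031, -0.001]
wrist_force: [-0.2, 0.6, 0.3]
grip_width: 0.941
t 6.78 eef [ 0.5882 -0.0282  0.2198] yaw -0.0629 tilt [-0.0021  0.0008] grip 0.941 F [-0.2  0.6  0.3] T [ 0.01  0.02 -0.02] j7 -0.183
shift [ 10.8 -67.9 129.8] rz -0.004
```

View pics/w2.png

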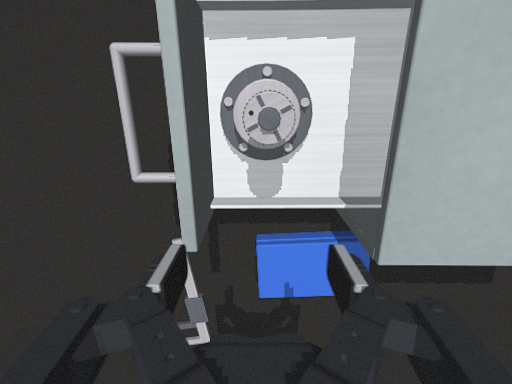

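The tray is out. Nut top is about (267,112) with radius ~32 px, thread end about (270,119), and an index dot at (251,113).

```bash
python3 - <<'E'
from h import *
c=load('w2.png')
print('thread',px2w(c,(270,119),.126).round(4))
for z in(.118,.12): print('nut',px2w(c,(267,112),z).round(4), px2w(c,(236,112),z).round(4),px2w(c,(299,112),z).round(4))
print('bar',px2w(c,(118,48),.112).round(4),px2w(c,(135,177),.112).round(4))
t=load('t2.png')
print(w2px(t,[[.603,.039,.12]]),w2px(c,[[.603,.039,.126],[.603,.039,.12],[.476,.046,.112]]))
i=cv2.imread('pics/t2.png')[110:240,150:310]; cv2.imwrite('pics/t2c.png',cv2.resize(i,None,fx=5,fy=4.6,interpolation=cv2.INTER_CUBIC))
i=cv2.imread('pics/w2.png')[60:170,200:340]; cv2.imwrite('pics/w2c.png',cv2.resize(i,None,fx=5,fy=5,interpolation=cv2.INTER_CUBIC))
E
```

```text
thread [0.6046 0.0413 0.126 ]
nut [0.6026 0.0468 0.118 ] [0.5755 0.0485 0.118 ] [0.6305 0.045  0.118 ]
nut [0.6025 0.0469 0.12  ] [0.5756 0.0486 0.12  ] [0.6302 0.0451 0.12  ]
bar [0.4819 0.1044 0.112 ] [ 0.472  -0.0058  0.112 ]
[[225.05611492 190.20868098]] [[268.27381734 121.854573  ]
 [268.00593375 121.37774156]
 [127.08516319 121.49815871]]
```

View pics/w2c.png

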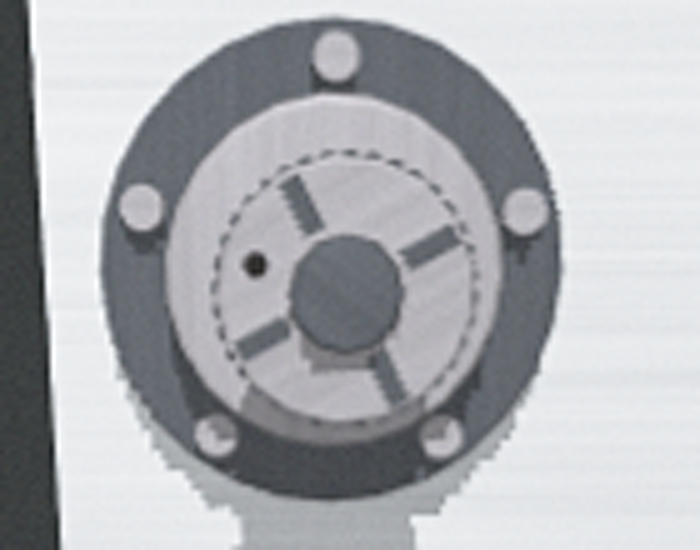

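```bash
python3 -m inch '[[[0,0,-0.12],[0,0,0],0.2],[[0,0,-0.12],[0,0,0],0.2],[[0,0,-0.12],[0,0,0],0.2],[[0,0,-0.12],[0,0,0],0.2],[[0,0,-0.12],[0,0,0],0.2],[[0,0,-0.12],[0,0,0],0.2],[[0,0,-0.12],[0,0,0],0.2],[[0,0,-0.12],[0,0,0],0.2]]'
python3 -m inch '[[[0,0,-0.12],[0,0,0],0.2],[[0,0,-0.12],[0,0,0],0.2],[[0,0,-0.12],[0,0,0],0.2],[[0,0,-0.12],[0,0,0],0.2],[[0,0,-0.12],[0,0,0],0.2],[[0,0,-0.12],[0,0,0],0.2],[[0,0,-0.12],[0,0,0],0.2],[[0,0,-0.12],[0,0,0],0.2]]'
python3 -m inch '[[[0,0,-0.12],[0,0,0],0.2],[[0,0,-0.12],[0,0,0],0.2],[[0,0,-0.12],[0,0,0],0.2],[[0,0,-0.12],[0,0,0],0.2],[[0,0,0],[0,0,0],0.2],[[0,0,0],[0,0,0],0.2]]'
python3 - <<'E'
from h import *
rel([.6035,.041,.17],2.3)
E
```

```text
time: 7.55
eef_pos: [0.5872, -0.0257, 0.2216]
tcp_rot: [0.0, 0.899, 0.438, 0.0]
wrist_force: [0.9, -0.1, -0.3]
grip_width: 0.804
time: 8.22
eef_pos: [0.5872, -0.0257, 0.2216]
tcp_rot: [0.0, 0.595, 0.804, -0.0]
wrist_force: [0.0, 0.2, -0.2]
grip_width: 0.799
time: 8.72
eef_pos: [0.5875, -0.0262, 0.2214]
tcp_rot: [0.0, 0.392, 0.92, -0.0]
wrist_force: [-0.7, -0.1, 0.6]
grip_width: 0.803
t 8.72 eef [ 0.5875 -0.0262  0.2214] yaw 2.337 tilt [ 0.0003 -0.0004] grip 0.803 F [-0.7 -0.1  0.6] T [-0.03  0.01 -0.01] j7 2.087
shift [37.3 58.1 51.4] rz 0.037
```

```bash
python3 -m inch '[[[0,0,0],[12,19,0],0.2],[[0,0,0],[12,19,10],0.2],[[0,0,0],[13,20,20],0.2],[[0,0,0],[0,0,20],0.2],[[0,0,0],[0,0,0],0.2],[[0,0,0],[0,0,0],0.2]]'
python3 - <<'E'
from h import *
rel([.6035,.041,.086],2.337)
c=snap('wrist','w3.png')
print(w2px(c,[[.6035,.041,.126],[.6035,.041,.12]]))
E
```

```text
time: 9.22
eef_pos: [0.6033, 0.0396, 0.1705]
tcp_rot: [-0.001, 0.391, 0.92, -0.001]
wrist_force: [-0.2, 0.0, 0.3]
grip_width: 0.804
t 9.22 eef [0.6033 0.0396 0.1705] yaw 2.3371 tilt [-0.0021 -0.0007] grip 0.804 F [-0.2  0.   0.3] T [-0.02  0.02 -0.04] j7 1.943
shift [ 0.7  1.3 84.5] rz 0.0
[[258.34673435 218.41199805]
 [258.31008021 215.29809473]]
```

View pics/w3.png

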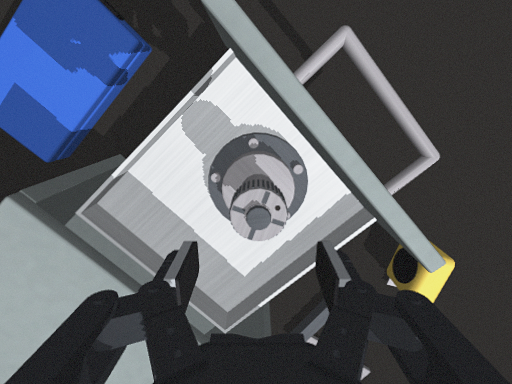

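Thread end is at (258,217), against a predicted (258,218), and the fingers are centred on column ~258, so this agrees. I'll descend and grip.

```bash
python3 -m inch '[[[0,0,0],[0.7,1.3,20],0.2],[[0,0,0],[0,0,25],0.2],[[0,0,0],[0,0,22],0.2],[[0,0,0],[0,0,12],0.2],[[0,0,0],[0,0,5],0.2],[[0,0,0],[0,0,0],0.2],[[0,0,0],[0,0,0],0.2]]'
python3 -m inch '[[[0,0,0],[0,0,0],1],[[0,0,0],[0,0,0],1],[[0,0,0],[0,0,0],1],[[0,0,0],[0,0,0],1],[[0,0,0],[0,0,0],1],[[0,0,0],[0,0,0],1]]' 60
python3 - <<'E'
from h import *
rel([.6035,.041,.086],2.337)
E
```

```text
time: 9.85
eef_pos: [0.6054, 0.041, 0.0884]
tcp_rot: [0.001, 0.391, 0.92, 0.0]
wrist_force: [0.4, 0.4, 0.6]
grip_width: 0.807
time: 10.35
eef_pos: [0.6055, 0.0421, 0.0889]
tcp_rot: [0.001, 0.39, 0.921, 0.001]
wrist_force: [-1.6, 1.7, 6.9]
grip_width: 0.524
t 10.35 eef [0.6055 0.0421 0.0889] yaw 2.3396 tilt [0.0026 0.0008] grip 0.524 F [-1.6  1.7  6.9] T [ 0.22  0.4  -0.02] j7 1.898
shift [ 0.5 -2.2  2.9] rz 0.003
```

Gripped at ~45 mm, which matches the 46 mm nut. I'll turn clockwise and watch the torque.

```bash
python3 -m inch '[[[0,0,0.05],[0,0,0],1],[[0,0,0.1],[0,0,0.1],1],[[0,0,0.1],[0,0,0.1],1],[[0,0,0.1],[0,0,0.1],1],[[0,0,0.1],[0,0,0.1],1],[[0,0,0.1],[0,0,0.1],1],[[0,0,0.1],[0,0,0.1],1],[[0,0,0.1],[0,0,0.1],1]]'
python3 -c "
from h import *
rel([.6035,.041,.086],2.337)"
python3 -m inch '[[[0,0,0.1],[0,0,0.1],1],[[0,0,0.1],[0,0,0.1],1],[[0,0,0.1],[0,0,0.1],1],[[0,0,0.1],[0,0,0.1],1],[[0,0,0.1],[0,0,0.1],1],[[0,0,0.1],[0,0,0.1],1],[[0,0,0.1],[0,0,0.1],1],[[0,0,0.1],[0,0,0.1],1]]'
python3 - <<'E'
from h import *
rel([.6035,.041,.086],2.337)
c=snap('wrist','w4.png'); print(w2px(c,[[.605,.042,.126]]))
E
```

```text
time: 11.02
eef_pos: [0.6059, 0.0412, 0.0883]
tcp_rot: [0.001, 0.702, 0.712, 0.001]
wrist_force: [0.5, -0.8, 6.3]
grip_width: 0.52
t 11.02 eef [0.6059 0.0412 0.0883] yaw 1.584 tilt [ 0.0034 -0.0002] grip 0.52 F [ 0.5 -0.8  6.3] T [-0.26  0.12  0.16] j7 1.21
shift [-0.1 -2.4  2.3] rz -0.753
time: 11.68
eef_pos: [0.6055, 0.04, 0.0876]
tcp_rot: [0.001, 0.924, 0.382, 0.001]
wrist_force: [-4.1, -4.6, 8.7]
grip_width: 0.519
t 11.68 eef [0.6055 0.04   0.0876] yaw 0.7832 tilt [ 0.0025 -0.0016] grip 0.519 F [-4.1 -4.6  8.7] T [-0.82  0.79  0.2 ] j7 0.476
shift [-0.7 -2.1  1.6] rz -1.554
[[257.30037066 286.34115105]]
```

View pics/w4.png

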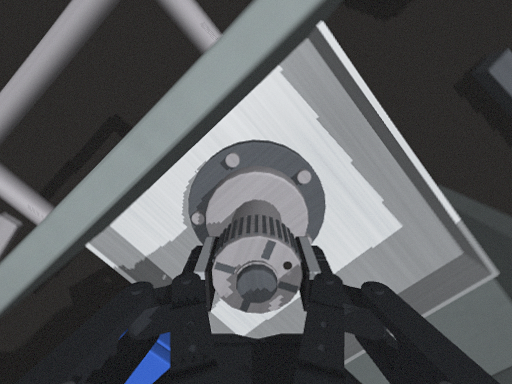

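The index dot keeps its place relative to the fingers, so the nut is turning with the grip. Torque is ~0.2 N m, i.e. thread friction. I'll continue in shorter batches.

```bash
S='from h import *
rel([.6035,.041,.086],0)'
python3 -m inch '[[[0,0,0.08],[0,0,0.1],1],[[0,0,0.08],[0,0,0.1],1],[[0,0,0.08],[0,0,0],1],[[0,0,0],[0,0,0],1]]' >/dev/null; python3 -c "$S"
python3 -m inch '[[[0,0,0.08],[0,0,0.1],1],[[0,0,0.08],[0,0,0.1],1],[[0,0,0.08],[0,0,0],1],[[0,0,0],[0,0,0],1]]' >/dev/null; python3 -c "$S"
python3 -m inch '[[[0,0,0.08],[0,0,0.1],1],[[0,0,0.08],[0,0,0.1],1],[[0,0,0.08],[0,0,0],1],[[0,0,0],[0,0,0],1]]' >/dev/null; python3 -c "$S"
```

```text
t 12.07 eef [0.6053 0.0398 0.0874] yaw 0.5427 tilt [ 0.0022 -0.0018] grip 0.524 F [-3.7 -4.4  9.1] T [-0.88  0.83 -0.16] j7 0.254
shift [-1.  -2.   1.4] rz 0.543
t 12.4 eef [0.6053 0.0396 0.0872] yaw 0.3025 tilt [ 0.0022 -0.0019] grip 0.526 F [-3.9 -4.9  8.9] T [-1.    0.84 -0.09] j7 0.033
shift [-1.3 -1.9  1.2] rz 0.303
t 12.73 eef [0.6052 0.0421 0.087 ] yaw 0.0675 tilt [ 0.0026 -0.0002] grip 0.523 F [-3.1 -0.5  8.2] T [-0.17  0.69  1.49] j7 -0.188
shift [-1.8  0.9  1. ] rz 0.067
```

```bash
S='from h import *
rel([.6035,.041,.086],0)'
python3 -m inch '[[[0,0,0.05],[0,0,0],1],[[0,0,0],[0,0,0],1],[[0,0,0],[0,0,0],1]]' >/dev/null; python3 -c "$S"
python3 -m inch '[[[0,0,0.05],[0,0,0],1],[[0,0,0],[0,0,0],1],[[0,0,0],[0,0,0],1]]' >/dev/null; python3 -c "from h import *
rel([.6035,.041,.086],0)
snap('wrist','w5.png')"
```

```text
t 12.98 eef [0.6053 0.0432 0.0871] yaw 0.0229 tilt [0.0028 0.0011] grip 0.522 F [-2.9  2.   8. ] T [0.38 0.55 1.32] j7 -0.23
shift [-1.9  2.1  1.1] rz 0.023
t 13.23 eef [0.6054 0.0443 0.087 ] yaw -0.0262 tilt [0.0031 0.0023] grip 0.52 F [-2.2  4.   7.2] T [0.85 0.37 1.31] j7 -0.276
shift [-1.9  3.3  1. ] rz -0.026
```

View pics/w5.png

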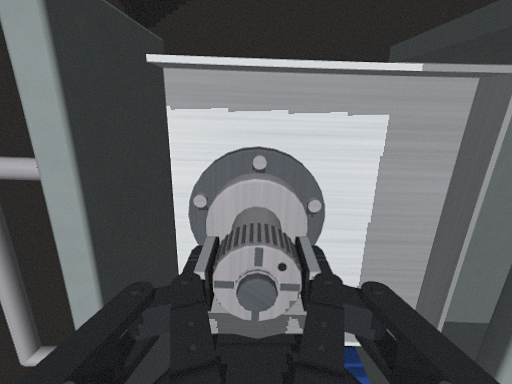

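The top slot has turned ~16° relative to the fingers since the last picture (slots at (258,257), dot at (282,267)), and the torque sits at 1.3–1.5 N m. The nut is bottomed and the pads are slipping and walking in y. I'll release, recentre and grip afresh so the back-off angle is clean.

```bash
python3 -m inch '[[[0,0,0],[0,0,0],0.2],[[0,0,0],[0,0,0],0.2],[[0,0,0],[0,0,0],0.2],[[0,0,0],[0,0,0],0.2]]'
python3 -c "from h import *
rel([.6045,.041,.086],0)
c=snap('wrist','w6.png')
print(w2px(c,[[.6045,.041,.126]]))"
```

```text
time: 13.62
eef_pos: [0.6046, 0.0406, 0.0849]
tcp_rot: [0.0, 1.0, -0.016, -0.0]
wrist_force: [-0.5, -0.3, -0.3]
grip_width: 0.798
t 13.62 eef [0.6046 0.0406 0.0849] yaw -0.0319 tilt [-0.     -0.0002] grip 0.798 F [-0.5 -0.3 -0.3] T [0.03 0.03 0.04] j7 -0.277
shift [-0.1 -0.4 -1.1] rz -0.032
[[254.73063642 293.65335317]]
```

View pics/w6.png

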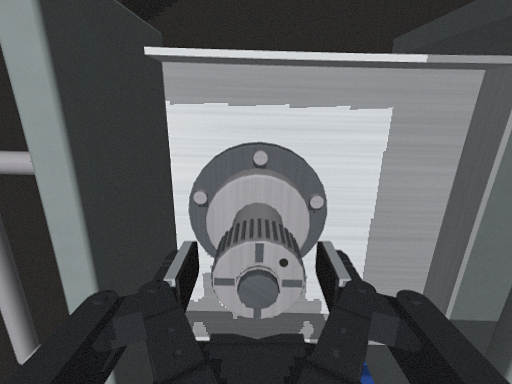

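Nut is centred between the pads (258), and the slots are unmoved. Re-grip and back off 1.57 rad.

```bash
python3 -m inch '[[[0,0,0],[0,0,0],1],[[0,0,0],[0,0,0],1],[[0,0,0],[0,0,0],1],[[0,0,0],[0,0,0],1],[[0,0,0],[0,0,0],1],[[0,0,0],[0,0,0],1]]' 60
python3 -c "from h import *
rel([.6045,.041,.086],0)"
python3 -m inch '[[[0,0,-0.06],[0,0,0],1],[[0,0,-0.12],[0,0,-0.1],1],[[0,0,-0.12],[0,0,-0.1],1],[[0,0,-0.12],[0,0,-0.1],1],[[0,0,-0.12],[0,0,-0.1],1],[[0,0,-0.12],[0,0,-0.1],1],[[0,0,-0.12],[0,0,-0.1],1],[[0,0,-0.12],[0,0,-0.1],1]]'
python3 -c "from h import *
rel([.6045,.041,.086],0)"
python3 -m inch '[[[0,0,-0.12],[0,0,-0.1],1],[[0,0,-0.12],[0,0,-0.1],1],[[0,0,-0.12],[0,0,-0.1],1],[[0,0,-0.12],[0,0,-0.1],1],[[0,0,-0.12],[0,0,-0.1],1],[[0,0,-0.07],[0,0,0],1],[[0,0,0],[0,0,0],1],[[0,0,0],[0,0,0],1]]'
python3 -c "from h import *
rel([.6045,.041,.086],0)
snap('wrist','w7.png')
c=snap('top','t7.png')
a=cv2.imread('pics/w7.png');b=cv2.imread('pics/t7.png')[100:292,90:400]
o=np.vstack([cv2.resize(a[150:350,130:390],(390,300)),cv2.resize(b,(390,241))]); cv2.imwrite('pics/f.png',cv2.resize(o,None,fx=1.09,fy=1.09))"
```

```text
time: 14.17
eef_pos: [0.6049, 0.0409, 0.0852]
tcp_rot: [0.0, 1.0, -0.016, 0.0]
wrist_force: [0.7, -1.4, 3.0]
grip_width: 0.522
t 14.17 eef [0.6049 0.0409 0.0852] yaw -0.0312 tilt [ 0.0008 -0.0002] grip 0.522 F [ 0.7 -1.4  3. ] T [-0.25 -0.14 -0.01] j7 -0.277
shift [-0.4 -0.1 -0.8] rz -0.031
time: 14.83
eef_pos: [0.605, 0.041, 0.0859]
tcp_rot: [0.0, 0.906, 0.423, 0.0]
wrist_force: [1.5, -1.1, 3.4]
grip_width: 0.524
t 14.83 eef [0.605  0.041  0.0859] yaw 0.8744 tilt [0.001 0.   ] grip 0.524 F [ 1.5 -1.1  3.4] T [-0.16 -0.26 -0.13] j7 0.56
shift [-0.3 -0.4 -0.1] rz 0.874
time: 15.5
eef_pos: [0.605, 0.041, 0.0864]
tcp_rot: [0.0, 0.719, 0.695, 0.0]
wrist_force: [1.0, -1.7, 4.7]
grip_width: 0.523
t 15.5 eef [0.605  0.041  0.0864] yaw 1.5363 tilt [0.0009 0.0002] grip 0.523 F [ 1.  -1.7  4.7] T [-0.09 -0.28  0.14] j7 1.167
shift [-0.  -0.5  0.4] rz 1.536
```

View pics/f.png

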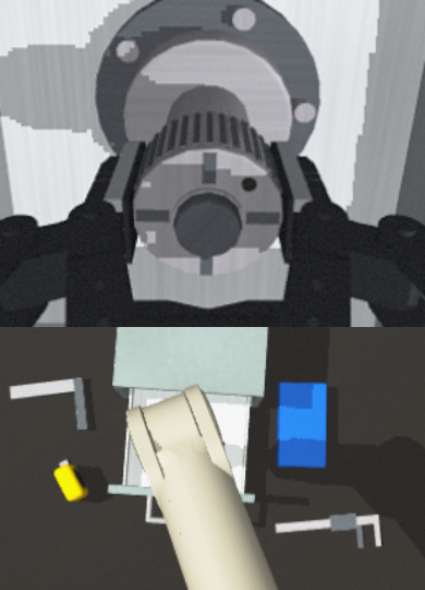

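The tool turned 1.568 rad, and the slots and dot sit in the same place relative to the fingers as after bottoming, so nothing slipped. In the top view the tray is out and the tools look undisturbed. Handing in.

```bash
python3 - <<'E'
from h import *
a=cv2.imread('pics/t0.png');b=cv2.imread('pics/t7.png')
d=cv2.absdiff(a,b).max(2)
for n,(x0,y0,x1,y1) in dict(tape=(125,192,158,232),square=(92,130,160,180),case=(296,138,335,208),cal=(286,232,372,266)).items(): print(n,(d[y0:y1,x0:x1]>60).mean().round(3))
print(r.job_done())
E
```

```text
tape 0.0
square 0.0
case 0.005
cal 0.0
the job is handed in; nothing more can be done
None
```

The job is handed in: the tray is out at its stop, and the nut was bottomed, backed off about a quarter turn and is still gripped. No verdict was reported.

- **Tray:** I pulled it by the handle until it stopped moving at x ≈ 0.476 m, with the pull force rising to 56 N. It still looked fully out in the last top picture.
- **Bottoming:** The nut turned clockwise about 2 rad. The torque then rose from about 0.2 to 1.3–1.5 N m and the pads slipped about 16° on the nut. I took that as bottomed; nut height was not measured directly.
- **Back-off:** The pads had walked about 3 mm during the slip, so I released, checked the centring, re-gripped at 60 N and turned back. The tool measured 1.568 rad, and the slots and index dot kept their place against the fingers, so that grip did not slip.
- **Final checks:** The hand opening matched the nut (about 44 mm read, 46 mm nominal) and wrist forces were about 5 N. The tape, square and caliper showed no change between the first and last top pictures. The case showed 0.5% changed pixels, which I put down to shadow. The clock was at about 15.6 s of the 59 s allowed.

No check failed. One small disagreement: the nut position predicted from the handle and the one seen in the wrist camera differed by about 2 mm, within the calibration.

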